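# Unscrew the orange cap in the fittings store

## Task

Unscrew the orange cap from its steel pipe fitting by turning it anticlockwise (seen from above) until the coarse thread lets go, lift it straight off, put it in the open, empty white carton on the bench, and let go. Do not touch the blue cap.

Things in the scene. Friction and masses are not known exactly. Their poses are not given: they have to be found in the camera images.
- cap_orange_center (a point): Centre (on axis, half-way up) of the round orange plastic screw cap: 50 mm diameter, 38 mm tall, 70 g, ribbed side, flat closed top, open below, walls 4 mm. Starts 74 mm above the bench, rim 55 mm, top 93 mm; only the fitting's thin neck is below the rim. Grip from above across any diameter. Turns easily, resting on the neck; need not be raised while turning. z is its axis, up.
- fitting: Steel fitting under the orange cap, fixed: 80 mm square plate, hexagon to 32 mm, 26 mm neck to 83 mm height, coarse right-hand thread. Cap is already loosened: 40 to 60 degrees anticlockwise from above (+z) frees it, 75 to 85 always does, over 120 may meet the next thread. Before that it cannot be pulled off; then lift 30 mm straight up, not turning. Play 2 mm. Origin: axis, bench level.
- carton: Open, empty white card carton with an orange band round its outside, fixed to the bench: outside 160 mm along its x, 210 mm along its y, 55 mm high, walls and floor 5 mm thick (inside 150 x 200 mm). Origin at the centre of its underside on the bench, x and y along its sides, z up.
- cap_blue: The blue screw cap, same size and shape as the orange one, on another such fitting: leave it alone. Origin on its axis at the lower rim, 55 mm above the bench; z up. A third such fitting stands bare in the same row, roughly along y; the axes in the row are at least 140 mm apart.
Things that resemble listed ones, but are neither listed nor needed, are in the scene too. What is shaped like the fitting but brown or turquoise is not meant.

How it is judged (in metres and radians):
On the way, in this order (a step that is already met when the one before it is completed fails the run):
1. the orange cap is unscrewed while still down on its neck (angle between the x axis of cap_orange_center and the x axis of fitting, either way round above 0.7 rad and z of cap_orange_center in the frame of fitting below 0.086 m and horizontal distance between cap_orange_center and fitting below 0.01 m), for 0.1 s.
2. the orange cap is lifted off: 30 mm up, within 20 mm of the neck's axis (z of cap_orange_center in the frame of fitting above 0.104 m and horizontal distance between cap_orange_center and fitting below 0.02 m), for 0.1 s.
At the end, for the whole second after the job is handed in: The orange cap lies at rest inside the white carton, either way up (its centre between the walls and less than 45 mm above the bench), released (x of cap_orange_center in the frame of carton between -0.075 and 0.075 m and y of cap_orange_center in the frame of carton between -0.1 and 0.1 m and z of cap_orange_center in the frame of carton below 0.045 m and linear speed of cap_orange below 0.03 m/s); the robot touches nothing.
It fails at once if the blue cap is touched by the robot (more than 2 N) or shifted by more than 10 mm (distance of cap_blue from where it was at the start of the episode above 0.01 m or contact force between any of the fingers, the arm and cap_blue above 2 N).
It also fails if it takes over 40 s, if anything falls off the work surface, if the arm or the gripper's body presses on something with over 40 N, if the wrist force passes 120 N, or if a joint passes its speed limit or range.

## Robot

A 6-joint arm with a two-finger parallel gripper is mounted at the origin on the work surface. World frame = base frame: x ahead of the robot, y to its left, z up, the work surface at z = 0. Lengths are in m, angles in degrees, forces in N, time in s.
With the tool pointing down it reaches from about 0.375 to 0.9 m from the base axis. Payload 3.1 kg.
Tool frame: the origin (TCP) lies midway between the tips of the shut fingers; the grasp point (between the pads) lies 19 mm behind it; z points along the fingers, y is the direction in which the jaws open and shut (so a half turn about z gives the same grasp; the last joint's range is limited). The gripper opens to 87 mm and grips with 3 to 60 N. Pads are 19 mm wide; open, the fingers measure 117 mm over their backs; the gripper's body (75 mm by 190 mm) begins 51 mm behind the grasp point.
Start: joints at [-85.457, 30.224, 82.088, -0, 67.689, -10.227], TCP at [0.159, -0.604, 0.223] pointing down, gripper open.
Joint ranges: [-176.69, 176.69], [-43.24, 126.21], [12.49, 139.97], [-82, 262], [0, 151.66], [-163.58, 163.58]. Speed limits (degrees/s): [159.86, 159.86, 180, 180, 180, 180].

## Interface

Orientations are given as a 3x3 rotation matrix whose columns are the frame's x, y, z axes.
In Python, from rig import status, vision, bot, models gives the robot as it stands.
- The arm moves only by the tool send_rows, never from a script. Its argument "moves" is a list of rows, each a list of 7 numbers: the shift along the tool's x, y, z in units of 25 mm (1.0 is 25 mm), then the turn, a rotation vector about the tool's x, y, z in units of 10 degrees (1.0 is 10 degrees), then the closure, from -1 (fully open) to 1 (shut), so that 0 is half open. In form: [[dx, dy, dz, rx, ry, rz, hand], ...]. A call has 1 to 12 rows; each row shifts and turns the commanded pose from where the row before left it, along the tool's axes as they then stand; what a row does not reach is not made up. A row lasts 1/8 s, in which the tool goes at most 62.5 mm and 10.7 degrees, less where a joint would pass 70% of its speed; a pose out of reach is approached as far as the arm can. A call is refused whole if a number of a shift passes 1 or a number of a turn 1, either way. A call with a gripper value outside its range is refused whole. The fingers move at their own pace and stop on an object; the grip force is fixed at half the most. Time passes only in rows, so rows that do not move let the fingers close. It gives the time, the measured TCP pose, the force and the opening at its end, in the units of the state.
- status.read_state(): the state, without advancing time (a new reading comes with each control period).
- vision.capture(name): name is "side" or "top" or "wrist"; returns a dict with "img" (384x512x3 uint8, red, green, blue), "depth" (384x512 float32, m along the optical axis (not along the pixel's ray), 0 where there is no reading), "fx", "fy", "cx", "cy" (pixels), "pose" (4x4, takes a point from camera to world coordinates); the wrist camera has in their place "hand_eye" (4x4, takes a point from camera to tool coordinates, whose origin is the TCP and whose axes are the flange's). Camera axes: x right, y up, looking along -z (the intrinsics and any distortion apply to the point x, -y, -z); pixel columns grow to the right and rows downward; lengths in m; the calibration is good to about 2 mm. A picture is of the moment at which its call begins: read the wrist's pose just before it.
- bot.hand_in(): hands the job in, once; it reports no verdict.
Trained networks look in the newest picture that a camera, given by its name, has taken for a name from the list of things; names that differ only in an ending like _2 or _b are one class to them, and where a whole thing is asked for, a point or a joint stands for the part that bears it (a point fixed in the world has none). Each returns a list of dicts, best first, with "confidence" (0 to 1); they miss things now and then, are a little off and sometimes report something else, mostly with a low value. They report only what shows in the picture. A call takes as long as a camera call. They do not tell look-alikes from the thing itself.
- models.masks_of(camera, name): "mask" (384x512 bool, what is visible of it) and "extent" ([left, top, right, bottom] in pixels, round what is visible of it).
- models.landmark_of(camera, name): "point" ([column, row] in pixels: a listed point, or the origin of a listed thing).
The state is a dict: "time_s": time; "joint_positions": joint angles; "qvel": joint speeds; "tau": joint torques, N m; "position": TCP position; "tcp_rot": TCP orientation; "force": force on the tool from outside, world axes, zero at the start; "moment": the same for the moment, N m; "opening": opening from 0.0 (shut) to 1.0 (fully open).
Only numpy, scipy, OpenCV 4.12 (cv2) and the standard library are available. Lean on these libraries where they do the work, as an engineer would, in place of code of your own. Each camera call takes 0.05 s, during which the arm holds its last target.

## Working session

There is one attempt and no reset: what is moved stays moved. The work goes in short steps, Python scripts to look and compute and a tool call to move; the robot and the scene stay as the last step left them, time stands still between calls to the robot, and variables do not carry over. Pictures are saved under pics/ and viewed, and the job is handed in when it is done.

Besides the shell and the picture viewer there is one more tool, called as name(argument=value, ...), one argument or row to a line, values as JSON. send_rows: Moves the arm, as the interface text tells. Its arguments: {"type":"object","properties":{"moves":{"type":"array"}},"required":["moves"]}

```bash
mkdir -p pics; cat > h.py <<'E'
import numpy as np, cv2
from rig import status, vision, bot, models
def snap(n,f):
    s=status.read_state(); c=vision.capture(n); cv2.imwrite('pics/'+f,cv2.cvtColor(c['img'],cv2.COLOR_RGB2BGR))
    if 'pose' not in c:
        T=np.eye(4);T[:3,:3]=s['tcp_rot'];T[:3,3]=s['position']; c['pose']=T@c['hand_eye']
    return c
def pt(c,u,v,d=None):
    d=c['depth'][int(round(v)),int(round(u))] if d is None else d
    p=np.array([(u-c['cx'])/c['fx']*d,-(v-c['cy'])/c['fy']*d,-d,1]); return (c['pose']@p)[:3]
def ray_z(c,u,v,z):
    o=c['pose'][:3,3]; q=pt(c,u,v,1.0); return o+(q-o)*(z-o[2])/(q[2]-o[2])
E
python3 - <<'E'
from h import *
for n in ['top','side']:
    c=snap(n,n+'1.png'); print(n,{k:v for k,v in c.items() if k not in('img','depth')})
    for t in ['cap_orange_center','cap_blue','carton','fitting']:
        print(t,[(round(float(r['confidence']),2),np.round(r['point'],1).tolist()) for r in models.landmark_of(n,t)],[(round(float(r['confidence']),2),np.array(r['extent']).tolist()) for r in models.masks_of(n,t)])
s=status.read_state();print(s)
E
```

```text
top {'fx': 381.1956556036405, 'fy': 381.1956556036405, 'cx': 252.17283809338014, 'cy': 192.43171310197485, 'pose': array([[ 3.64324570e-03,  9.87876610e-01, -1.55198356e-01,
         3.53377150e-01],
       [-9.99702006e-01, -1.48117571e-04, -2.44105801e-02,
        -9.64625422e-02],
       [-2.41376288e-02,  1.55241042e-01,  9.87581690e-01,
         1.04876102e+00],
       [ 0.00000000e+00,  0.00000000e+00,  0.00000000e+00,
         1.00000000e+00]])}
cap_orange_center [(0.82, [300.4, 214.9])] [(0.74, [290.5, 206.9, 314.2, 228.2])]
cap_blue [(0.66, [160.9, 208.4])] [(0.63, [148.8, 201.5, 173.7, 220.2])]
carton [(0.94, [245.1, 143.8])] [(0.66, [205.6, 110.1, 284.3, 170.5])]
fitting [(0.77, [366.7, 254.3]), (0.74, [317.3, 274.4])] [(0.91, [299.3, 253.7, 332.1, 292.6]), (0.69, [278.7, 198.8, 316.9, 237.1]), (0.61, [349.7, 238.4, 384.4, 269.8])]
side {'fx': 355.4980634727264, 'fy': 355.4980634727264, 'cx': 250.96843631601286, 'cy': 191.50711232171793, 'pose': array([[ 0.99695607,  0.04599618, -0.06295191,  0.44141841],
       [-0.07675328,  0.72083695, -0.6888418 , -0.63409794],
       
[... 616 characters left out ...]
.20875263e+01,  7.09753234e-04,
        6.76895999e+01, -1.02269742e+01]), 'qvel': array([-0.0327993 ,  0.01171191,  0.08327155, -0.0011552 ,  0.04242652,
       -0.02122566]), 'tau': array([-3.93712207e-04, -4.40000403e+01, -1.76987171e+01,  6.34328462e-02,
        5.03843429e-02, -7.10822718e-06]), 'position': array([ 0.15938043, -0.60431424,  0.22256048]), 'tcp_rot': array([[ 9.66954127e-01,  2.54950419e-01,  1.19833448e-05],
       [ 2.54950419e-01, -9.66954127e-01, -6.12782979e-06],
       [ 1.00250519e-05,  8.98048908e-06, -1.00000000e+00]]), 'force': array([ 0.13975682, -1.11394045,  0.78763612]), 'moment': array([ 0.01227955,  0.00523561, -0.00200699]), 'opening': 0.9995446243867856}
```

View pics/top1.png

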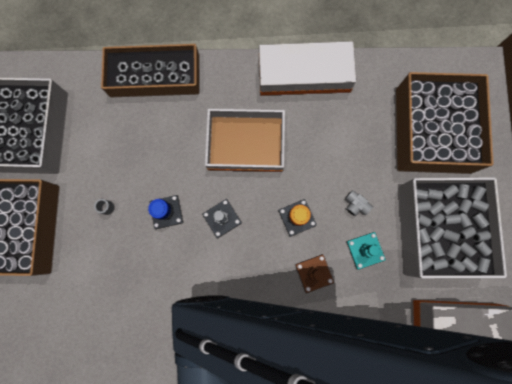

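View pics/side1.png

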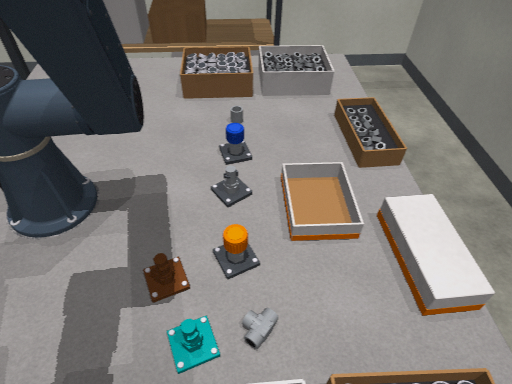

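Candidates seen from the top: the orange cap at (300,215) is the only orange one. The blue cap is at (160,208), the bare fitting at (220,216), the brown one at (315,273) and the turquoise one at (367,250). The open, empty white carton with an orange band is at (245,140). The closed white one at (305,70) and the filled bins are not meant.

```bash
python3 - <<'E'
from h import *
for n in ['top','side']:
    c=snap(n,n+'2.png')
    hsv=cv2.cvtColor(c['img'],cv2.COLOR_RGB2HSV)
    for t in ['cap_orange_center','cap_blue']:
        r=models.masks_of(n,t)
        r=[q for q in r][:1]
        if not r: print(t,'none');continue
        m=r[0]['mask'];vs,us=np.nonzero(m&(c['depth']>0))
        P=np.array([pt(c,u,v) for u,v in zip(us,vs)])
        top=P[P[:,2]>0.088]
        print(n,t,len(P),'ztop',np.percentile(P[:,2],95),'top mid',(top.min(0)+top.max(0))/2,top.mean(0),top.max(0)-top.min(0))
    for t,z in [('cap_orange_center',.074),('cap_blue',.055),('carton',0)]:
        for r in models.landmark_of(n,t)[:1]: print(n,t,ray_z(c,*r['point'],z))
    r=models.masks_of(n,'carton')
    if r:
        m=r[0]['mask'];vs,us=np.nonzero(m&(c['depth']>0));P=np.array([pt(c,u,v) for u,v in zip(us,vs)])
        R=P[(P[:,2]>.047)&(P[:,2]<.065)][:,:2].astype(np.float32); print('carton rim',cv2.minAreaRect(R))
    if n=='top': cr=cv2.resize(c['img'][90:300,130:400],None,fx=2.8,fy=2.8,interpolation=cv2.INTER_CUBIC)
    else: cr=cv2.resize(c['img'][190:300,180:300],None,fx=5,fy=5,interpolation=cv2.INTER_CUBIC)
    cv2.imwrite(f'pics/crop_{n}.png',cv2.cvtColor(cr,cv2.COLOR_RGB2BGR))
print(status.read_state()['time_s'])
E
```

```text
top cap_orange_center 357 ztop 0.0947665066950701 top mid [ 0.44795987 -0.19442743  0.09233361] [ 0.44846248 -0.19362667  0.09216056] [0.0482464  0.04777818 0.00862922]
cap_blue none
top cap_orange_center [ 0.44862524 -0.19444013  0.074     ]
top cap_blue [0.46747369 0.17039174 0.055     ]
top carton [ 0.66351725 -0.04474469  0.        ]
carton rim ((0.6606761813163757, -0.05231241136789322), (0.21014811098575592, 0.16202910244464874), 88.65503692626953)
side cap_orange_center 609 ztop 0.09426646778667928 top mid [ 0.44961822 -0.19266321  0.0922316 ] [ 0.44933342 -0.19405728  0.09260604] [0.04749953 0.05038066 0.00823501]
side cap_blue 346 ztop 0.0941386179460307 top mid [0.46316863 0.16795306 0.09186821] [0.46374845 0.16569513 0.09233215] [0.04699043 0.04716125 0.00769882]
side cap_orange_center [ 0.45071421 -0.18893926  0.074     ]
side cap_blue [0.46850833 0.15670024 0.055     ]
side carton [ 0.66827109 -0.04385152  0.        ]
carton rim ((0.6615469455718994, -0.049801476299762726), (0.21272601187229156, 0.1611538678407669), 88.7476806640625)
1.6
```

View pics/crop_side.png

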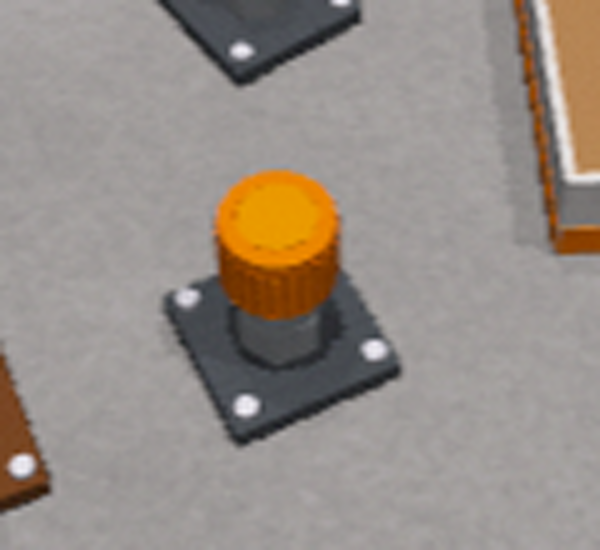

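View pics/crop_top.png

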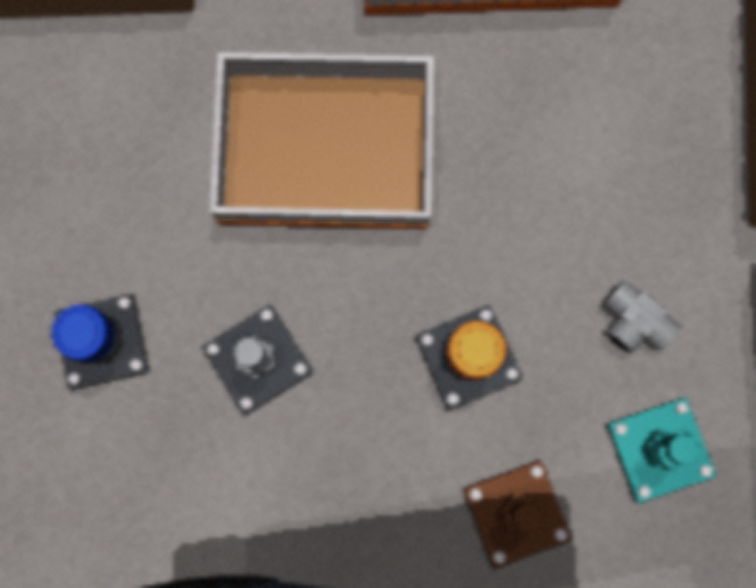

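The crops confirm it: the orange cap sits on a dark grey fitting at about (0.449, -0.194). The open, empty carton with the orange band is centred at about (0.661, -0.051). Next I move above the cap.

send_rows(
  moves=[
    [0.96,-0.8,0,0,0,0,-1],
    [0.96,-0.8,0,0,0,0,-1],
    [0.96,-0.8,0,0,0,0,-1],
    [0.96,-0.8,0,0,0,0,-1],
    [0.96,-0.8,0,0,0,0,-1],
    [0.96,-0.8,0,0,0,0,-1],
    [0.96,-0.8,0,0,0,0,-1],
    [0.96,-0.8,0,0,0,0,-1],
    [0.96,-0.8,0,0,0,0,-1],
    [0.96,-0.8,0,0,0,0,-1],
    [0.96,-0.8,0,0,0,0,-1],
    [0.96,-0.8,0,0,0,0,-1],
  ],
)

```text
time_s: 3.1
position: [0.3773, -0.2981, 0.2228]
tcp_rot: [[0.967, 0.255, 0.0], [0.255, -0.967, -0.0], [0.0, 0.001, -1.0]]
force: [-0.4, 0.8, 0.0]
opening: 1.001
```

send_rows(
  moves=[
    [0.96,-0.8,0,0,0,0,-1],
    [0.96,-0.8,0,0,0,0,-1],
    [0.96,-0.8,0,0,0,0,-1],
    [0.96,-0.8,0,0,0,0,-1],
    [0,0,0,0,0,0,-1],
  ],
)

```text
time_s: 3.72
position: [0.4498, -0.1956, 0.2227]
tcp_rot: [[0.966, 0.258, 0.0], [0.258, -0.966, -0.0], [0.0, 0.0, -1.0]]
force: [-0.4, 0.6, 1.0]
opening: 0.997
```

```bash
cat > m.py <<'E'
from h import *
import sys
c=snap('wrist',sys.argv[1]); s=status.read_state()
print('TCP',s['position'],s['tcp_rot'].round(3).tolist(),s['joint_positions'].round(1),s['force'].round(1),s['opening'],s['time_s'])
for r in models.masks_of('wrist','cap_orange_center')[:1]:
    m=r['mask'];vs,us=np.nonzero(m&(c['depth']>0));P=np.array([pt(c,u,v) for u,v in zip(us,vs)])
    zt=np.percentile(P[:,2],90);T=P[P[:,2]>zt-.004]; q=(T.min(0)+T.max(0))/2
    (x,y),rad=cv2.minEnclosingCircle(T[:,:2].astype(np.float32))
    print(r['confidence'],r['extent'],'ztop',zt,'circ',x,y,rad,'bbox',q)
    d=s['tcp_rot'].T@(np.array([x,y,.059])-s['position'])
    print('units to go',d/.025)
for r in models.landmark_of('wrist','cap_orange_center')[:1]: print(r['point'],ray_z(c,*r['point'],.074))
E
python3 m.py w1.png
```

```text
TCP [ 0.4493333  -0.19656548  0.22264021] [[0.966, 0.257, -0.0], [0.257, -0.966, -0.001], [-0.0, 0.001, -1.0]] [-36.7  19.9 101.   -0.   59.1  38.4] [-0.2 -0.3  0.4] 1.0001040561352346 3.775
0.74 [231.5, 152.9, 277.9, 210.8] ztop 0.09397735994496734 circ 0.4522896111011505 -0.19167834520339966 0.024921614676713943 bbox [ 0.4522854  -0.19173672  0.09269314]
units to go [ 0.16573021 -0.16178478  6.54549826]
[255.0, 176.7] [ 0.45546916 -0.19273151  0.074     ]
```

View pics/w1.png

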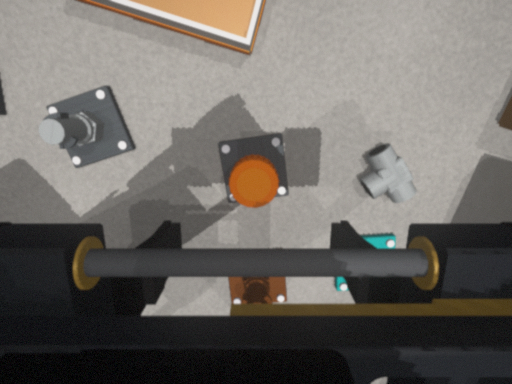

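The orange cap shows at (254,181) in the wrist view. The wrist and fixed cameras differ by about 3 mm, so I use the mean and look again lower down.

send_rows(
  moves=[
    [0.09,-0.14,0.9,0,0,0,-1],
    [0,0,0.9,0,0,0,-1],
    [0,0,0.9,0,0,0,-1],
    [0,0,0.9,0,0,0,-1],
    [0,0,0.4,0,0,0,-1],
    [0,0,0,0,0,0,-1],
  ],
)

```text
time_s: 4.62
position: [0.4499, -0.1935, 0.1222]
tcp_rot: [[0.967, 0.254, -0.001], [0.254, -0.967, 0.001], [-0.001, -0.001, -1.0]]
force: [0.4, 0.2, -0.4]
opening: 0.999
```

```bash
python3 m.py w2.png; python3 -c "
from h import *
c=snap('side','s3.png');cv2.imwrite('pics/s3c.png',cv2.cvtColor(cv2.resize(c['img'][130:300,130:330],None,fx=3.5,fy=3.5),cv2.COLOR_RGB2BGR))"
```

```text
TCP [ 0.45037728 -0.1936677   0.12274082] [[0.967, 0.254, 0.0], [0.254, -0.967, -0.0], [0.0, 0.0, -1.0]] [-36.4  29.1 106.6  -0.   44.3  38.9] [ 0.1 -0.5 -0.1] 1.004893537722851 4.675
0.87 [220.1, 170.1, 289.2, 250.9] ztop 0.09398575599499003 circ 0.4522160589694977 -0.19178158044815063 0.02494307979941368 bbox [ 0.45290118 -0.19170486  0.09274024]
units to go [ 0.09003716 -0.05481397  2.54963105]
[253.6, 210.8] [ 0.45100684 -0.19078784  0.074     ]
```

View pics/w2.png

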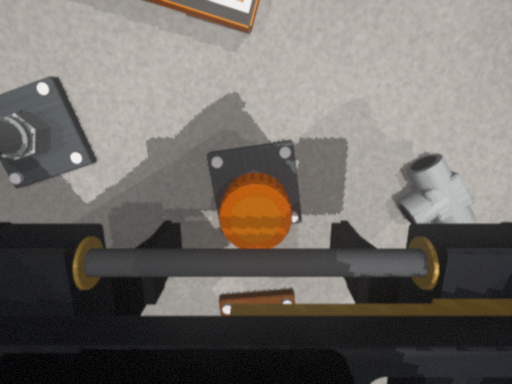

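View pics/s3c.png

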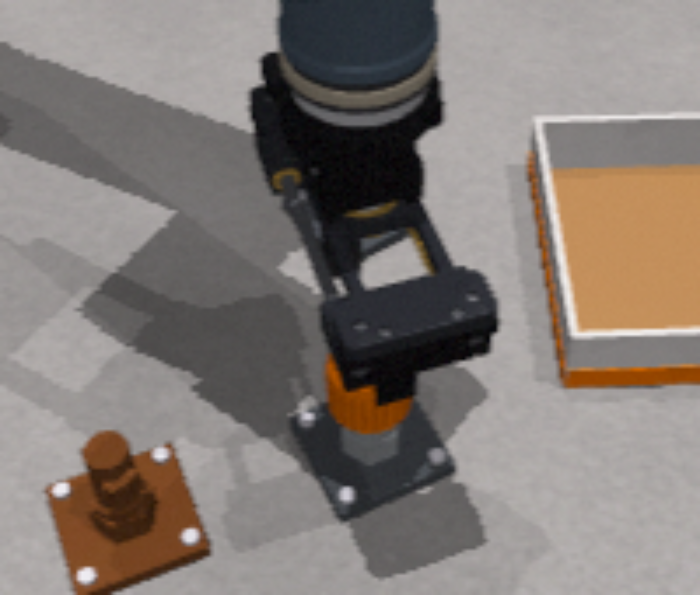

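The gripper is centred over the cap, seen at (255,212), with a finger on either side. I go down and close.

send_rows(
  moves=[
    [0.04,-0.03,0.7,0,0,0,-1],
    [0,0,0.7,0,0,0,-1],
    [0,0,0.7,0,0,0,-1],
    [0,0,0.35,0,0,0,-1],
    [0,0,0,0,0,0,-1],
    [0,0,0,0,0,0,1],
    [0,0,0,0,0,0,1],
    [0,0,0,0,0,0,1],
    [0,0,0,0,0,0,1],
  ],
)

```text
time_s: 5.95
position: [0.4513, -0.1921, 0.0615]
tcp_rot: [[0.967, 0.255, 0.0], [0.255, -0.967, -0.0], [0.0, 0.0, -1.0]]
force: [-0.1, -0.3, -0.7]
opening: 0.632
```

```bash
python3 -c "
from h import *
s=status.read_state();print(s['position'],s['force'],s['moment'],s['opening'],s['time_s'])"
```

```text
[ 0.4512543  -0.19212491  0.06150557] [-0.07208204 -0.25869297 -0.70583748] [-0.00272782 -0.07141641 -0.04232615] 0.6324036903910882 5.95
```

send_rows(
  moves=[
    [0,0,0,0,0,0,1],
    [0,0,0,0,0,0,1],
    [0,0,0,0,0,0,1],
  ],
)

```text
time_s: 6.32
position: [0.4512, -0.1921, 0.0614]
tcp_rot: [[0.967, 0.255, 0.0], [0.255, -0.967, -0.0], [0.0, 0.0, -1.0]]
force: [-0.1, -0.4, 1.6]
opening: 0.558
```

Opening 0.558 × 87 mm gives 48.5 mm, which may still be closing. I wait two more rows, then start turning.

send_rows(
  moves=[
    [0,0,0,0,0,0,1],
    [0,0,0,0,0,0,1],
    [0,0,0,0,0,-0.4,1],
    [0,0,0,0,0,-0.6,1],
  ],
)

```text
time_s: 6.82
position: [0.4513, -0.1921, 0.0614]
tcp_rot: [[0.907, 0.422, 0.0], [0.422, -0.907, -0.0], [0.0, 0.0, -1.0]]
force: [-0.2, 0.8, 3.6]
opening: 0.559
```

send_rows(
  moves=[
    [0,0,0,0,0,-0.7,1],
    [0,0,0,0,0,-0.7,1],
    [0,0,0,0,0,-0.7,1],
    [0,0,0,0,0,-0.7,1],
    [0,0,0,0,0,-0.7,1],
    [0,0,0,0,0,-0.7,1],
    [0,0,0,0,0,-0.7,1],
    [0,0,0,0,0,-0.7,1],
    [0,0,0,0,0,-0.7,1],
    [0,0,0,0,0,-0.7,1],
    [0,0,0,0,0,0,1],
    [0,0,0,0,0,0,1],
  ],
)

```text
time_s: 8.32
position: [0.4513, -0.1921, 0.0614]
tcp_rot: [[-0.081, 0.997, 0.0], [0.997, 0.081, -0.0], [-0.0, 0.0, -1.0]]
force: [-0.5, 0.5, 3.1]
opening: 0.558
```

```bash
python3 m.py w3.png
```

```text
TCP [ 0.45126393 -0.19210893  0.06140395] [[-0.082, 0.997, 0.0], [0.997, 0.082, -0.0], [-0.0, 0.0, -1.0]] [-36.1  35.7 108.8   0.   35.5 -40.8] [0.2 0.2 2.7] 0.5604877849076358 8.375
0.8 [209.2, 195.8, 305.9, 303.8] ztop 0.09381611485673862 circ 0.45206689834594727 -0.1888546347618103 0.02656552940607071 bbox [ 0.45214601 -0.18868935  0.11923653]
units to go [0.12712915 0.04262262 0.09614684]
[259.4, 245.1] [ 0.45441287 -0.18927918  0.074     ]
```

View pics/w3.png

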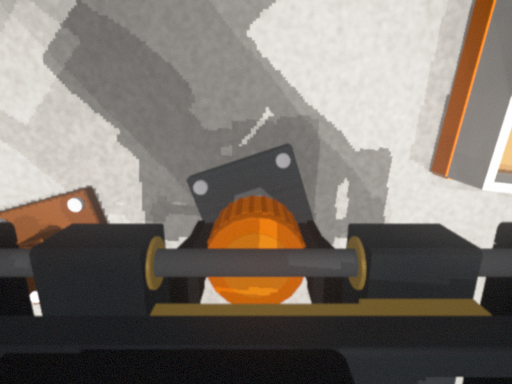

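The tool has turned 80° with the cap gripped at (257,250). I try a gentle lift and watch the force.

send_rows(
  moves=[
    [0,0,-0.1,0,0,0,1],
    [0,0,-0.1,0,0,0,1],
    [0,0,-0.1,0,0,0,1],
  ],
)

```text
time_s: 8.85
position: [0.451, -0.1919, 0.0688]
tcp_rot: [[-0.083, 0.997, -0.001], [0.997, 0.083, 0.0], [0.0, -0.0, -1.0]]
force: [-0.0, 0.4, -1.3]
opening: 0.562
```

The force is about the cap's weight and the cap is free, so I lift on.

send_rows(
  moves=[
    [0,0,-0.3,0,0,0,1],
    [0,0,-0.4,0,0,0,1],
    [0,0,-0.5,0,0,0,1],
    [0,0,-0.6,0,0,0,1],
    [0,0,-0.6,0,0,0,1],
    [0,0,0,0,0,0,1],
    [0,0,0,0,0,0,1],
  ],
)

```text
time_s: 9.72
position: [0.451, -0.1919, 0.1289]
tcp_rot: [[-0.083, 0.997, 0.0], [0.997, 0.083, -0.0], [-0.0, 0.0, -1.0]]
force: [0.4, -0.7, -1.1]
opening: 0.554
```

```bash
python3 m.py w4.png;  python3 -c "
from h import *
c=snap('side','s4.png');cv2.imwrite('pics/s4c.png',cv2.cvtColor(cv2.resize(c['img'][130:300,130:330],None,fx=3.5,fy=3.5),cv2.COLOR_RGB2BGR))"
```

```text
TCP [ 0.45085153 -0.19184996  0.12859616] [[-0.083, 0.997, -0.001], [0.997, 0.083, 0.0], [0.0, -0.001, -1.0]] [-36.1  28.5 106.4   0.   45.2 -40.9] [-0.4  0.5 -0.5] 0.5540713671810845 9.775
0.65 [209.3, 191.2, 305.9, 305.4] ztop 0.16130968488426672 circ 0.4514099955558777 -0.1859784573316574 0.02921045385301113 bbox [ 0.45221587 -0.1859202   0.18664167]
units to go [0.23095222 0.04317739 2.78392799]
[256.0, 246.7] [ 0.45526996 -0.22203635  0.074     ]
```

View pics/s4c.png

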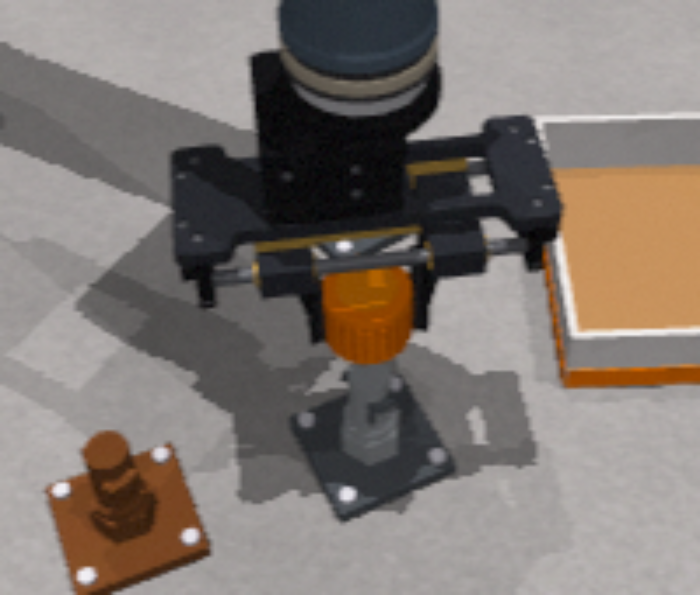

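The cap is held clear of the neck, its top at 0.161 m. I carry it to the carton.

send_rows(
  moves=[
    [0.25,0.45,0,0,0,0,1],
    [0.45,0.8,0,0,0,0,1],
    [0.45,0.8,0,0,0,0,1],
    [0.45,0.8,0,0,0,0,1],
    [0.45,0.8,0,0,0,0,1],
    [0.45,0.8,0,0,0,0,1],
    [0.45,0.8,0,0,0,0,1],
    [0.45,0.8,0,0,0,0,1],
    [0.45,0.8,0,0,0,0,1],
    [0.45,0.8,0,0,0,0,1],
    [0.45,0.8,0,0,0,0,1],
    [0.25,0.4,0,0,0,0,1],
  ],
)

```text
time_s: 11.42
position: [0.6623, -0.0476, 0.1283]
tcp_rot: [[-0.084, 0.996, -0.0], [0.996, 0.084, 0.0], [0.0, 0.0, -1.0]]
force: [-0.4, -0.3, -1.3]
opening: 0.557
```

send_rows(
  moves=[
    [0,0,0,0,0,0,1],
  ],
)

```text
time_s: 11.55
position: [0.6615, -0.0483, 0.1284]
tcp_rot: [[-0.085, 0.996, -0.0], [0.996, 0.085, -0.0], [0.0, -0.0, -1.0]]
force: [-0.7, 0.3, -1.7]
opening: 0.557
```

```bash
python3 -c "
from h import *
c=snap('side','s5.png');cv2.imwrite('pics/s5c.png',cv2.cvtColor(cv2.resize(c['img'][90:280,200:420],None,fx=3,fy=3),cv2.COLOR_RGB2BGR))
s=status.read_state();print(s['position'],s['opening'],s['joint_positions'])"
```

```text
[ 0.6607886  -0.04874331  0.12835995] 0.5591901514722628 [-1.38537641e+01  3.92853209e+01  8.08831159e+01 -2.23495092e-02
  5.99025530e+01 -1.86557882e+01]
```

View pics/s5c.png

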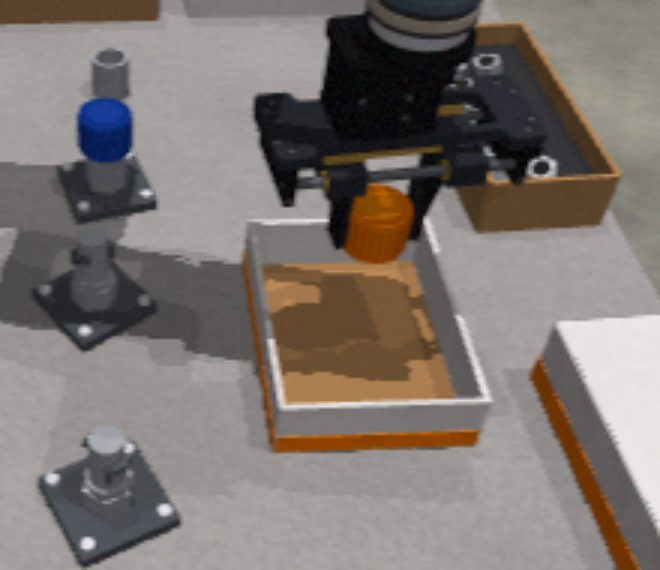

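The cap is held over the middle of the carton. I lower it and release.

send_rows(
  moves=[
    [0,0,0.6,0,0,0,1],
    [0,0,0.8,0,0,0,1],
    [0,0,0.8,0,0,0,1],
    [0,0,0.8,0,0,0,1],
    [0,0,0.8,0,0,0,1],
    [0,0,0.5,0,0,0,1],
    [0,0,0.2,0,0,0,1],
    [0,0,0,0,0,0,1],
  ],
)

```text
time_s: 12.6
position: [0.6614, -0.0491, 0.0162]
tcp_rot: [[-0.083, 0.997, 0.0], [0.997, 0.083, -0.0], [-0.0, 0.0, -1.0]]
force: [-0.9, 0.1, -1.4]
opening: 0.557
```

send_rows(
  moves=[
    [0,0,0,0,0,0,-0.6],
    [0,0,0,0,0,0,-0.6],
    [0,0,0,0,0,0,-0.6],
    [0,0,0,0,0,0,-0.6],
    [0,0,0,0,0,0,-0.6],
  ],
)

```text
time_s: 13.22
position: [0.6613, -0.0491, 0.0164]
tcp_rot: [[-0.083, 0.997, 0.0], [0.997, 0.083, -0.0], [-0.0, 0.0, -1.0]]
force: [0.0, -0.3, -0.2]
opening: 0.796
```

send_rows(
  moves=[
    [0,0,-0.4,0,0,0,-0.6],
    [0,0,-0.8,0,0,0,-0.6],
    [0,0,-1,0,0,0,-0.6],
    [0,0,-1,0,0,0,-0.6],
    [0,0,-1,0,0,0,-0.6],
    [0,0,-1,0,0,0,-0.6],
    [0,0,-1,0,0,0,-0.6],
    [0,0,-0.5,0,0,0,-0.6],
    [0,0,0,0,0,0,-0.6],
    [0,0,0,0,0,0,-0.6],
  ],
)

```text
time_s: 14.48
position: [0.6605, -0.0489, 0.183]
tcp_rot: [[-0.083, 0.997, -0.002], [0.997, 0.083, 0.0], [0.001, -0.002, -1.0]]
force: [-0.5, -0.1, -0.2]
opening: 0.804
```

```bash
python3 m.py w6.png; python3 -c "
from h import *
c=snap('side','s6.png')
for r in models.masks_of('side','cap_orange_center')[:1]:
    vs,us=np.nonzero(r['mask']&(c['depth']>0));P=np.array([pt(c,u,v) for u,v in zip(us,vs)]);print(r['confidence'],r['extent'],np.percentile(P,5,axis=0),np.percentile(P,95,axis=0))"
```

```text
TCP [ 0.66038938 -0.04887322  0.18262926] [[-0.083, 0.997, -0.002], [0.997, 0.083, 0.001], [0.001, -0.002, -1.0]] [-13.9  35.6  78.5  -0.   66.1 -18.7] [ 1.  -1.  -0.3] 0.7992303225784095 14.525
0.78 [233.3, 152.1, 283.0, 208.6] ztop 0.04412062792289737 circ 0.6633894443511963 -0.04836803674697876 0.025013864040374756 bbox [ 0.66313809 -0.04827559  0.04307811]
units to go [0.0063844  0.132626   4.94488521]
[261.3, 176.2] [ 0.66569478 -0.03338341  0.074     ]
0.7 [309.2, 188.3, 328.8, 211.1] [ 0.63754461 -0.0733966   0.01116621] [ 0.67896038 -0.03199663  0.04435418]
```

View pics/s6.png

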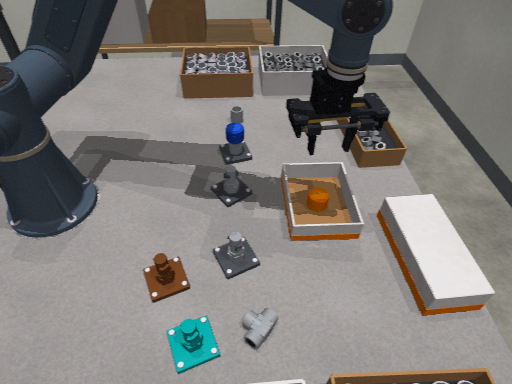

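The cap stands in the carton at (318,199), its top at 0.044 m, so its centre is at about 0.025 m. The gripper is clear and the blue cap is still in place at (235,133), so I hand in.

```bash
python3 -c "
from rig import bot
print(bot.hand_in())"
```

```text
the job is handed in; nothing more can be done
None
```

The orange cap is off its fitting and standing upright in the open white carton, and the job was handed in at about 14.6 s. I gripped it from above, turned it 80° anticlockwise, lifted it straight up about 67 mm, then set it down and let go.

- **Cap in the carton:** the wrist camera puts it at about (0.663, -0.048), within 5 mm of the carton's measured centre. Its top is at 0.044 m, so its centre is at about 0.025 m. It looked settled, but I did not measure its speed.
- **Robot clear:** the gripper was about 0.18 m up with the force near zero.
- **Blue cap:** it still looks in place in the last side picture, and the gripper never went near it. I did not measure its position again.
- **Cap's own rotation:** I did not measure this directly. The tool turned the 80°, and the cap then came off with only about its own weight on the wrist.
- **Disagreements:** the wrist and fixed cameras differed by about 3 mm on the cap's first position, so I aimed between them. The network's point for the cap was well off in the later wrist pictures because I projected it to the cap's original height, so I used the depth fit instead.

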